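# Shift the desk-top gear lever into third

## Task

Put the red-knobbed gear lever of the driving-game shifter into third. Push its knob with the fingertips or the outside of the fingers, without gripping or forcing it: first along the left-hand slot to neutral, then across to the right, then forward, away from the robot, until it is fully home in the third slot (far right, the one with three green dots). Do not pull the knob upwards, leave the things standing around the shifter where they are, and finish with the hand clear of the lever.

Things in the scene. Friction and masses are not known exactly. Their poses are not given: they have to be found in the camera images.
- shifter: Gear shifter fixed to the desk: black housing 120 (x) x 105 (y) x 122 mm high on a dark steel foot plate 190 x 150 x 8 mm. Origin: centre of its underside, on the desk. x points forward (away from the robot at yaw 0), y left, z up; it may be turned up to 0.4 rad about z. The lever pivots 50 mm above the desk on the centre line.
- gate (a point): Middle of the aluminium H-gate plate, on its upper face, 131 mm above the desk; axes as the shifter's. Two fore-and-aft slots, left (+y) and right (-y), 28 mm apart, joined half-way by one cross channel (neutral). Dots count the gears: first = left forward, second = left back, third = right forward (three green dots), fourth = right back.
- across (a joint): Sideways lean of the lever, rad, positive to the right (shifter's -y). Limits -0.20 and 0.20; left slot -0.20 to -0.15, right slot 0.15 to 0.20; it starts in the left slot. It can cross only in neutral. Light friction (about 1.5 N at the knob); it stays where it is left: no spring, no detents.
- fore (a joint): Fore-and-aft lean of the lever, rad, positive forward (shifter's +x). Soft stops at -0.25 (fully back) and 0.25 (fully forward, home). 0 is the middle of neutral; it can cross within about 0.06 of it, and the tongues between the slots have round ends. Rubber buffers end the slots. It starts anywhere between. Same friction as across; stays where it is left.
- knob_lift (a joint): How far the knob has been pulled up along the lever, m: 0 at rest, at most 0.015. A spring of about 9 N holds it down; it is meant to stay down.
- knob (a point): Centre of the red ball knob, 48 mm in diameter, 165 mm from the pivot (215 mm above the desk when upright, 8 mm lower in the far corners of the gate). Below it a black collar 22 mm wide and 12 mm high, then the bare 12 mm steel stick. It travels about 41 mm either way fore and aft, 33 mm either way sideways. z runs up the stick.
- lens: Bystander: loose black camera lens standing upright, 74 mm in diameter, 95 mm high; origin at the centre of its underside. Leave it alone.
- tub: Bystander: loose glass jar with a white lid, 64 mm in diameter, 75 mm high; origin at the centre of its underside. Leave it alone.
- shell: Bystander: loose brown spiral sea shell standing point up, 54 mm wide, 70 mm high; origin at the centre of its underside. Leave it alone.
- mouse: Bystander: loose black computer mouse, 105 x 60 x 35 mm; origin at the centre of its underside. Leave it alone.
Not all that is in view belongs to the job. There is more than one size of the shifter; the job needs the largest.

How it is judged (in metres and radians):
On the way:
1. the lever has been pushed across into line with the right-hand slot, still in neutral (value of joint across above 0.14 rad and value of joint fore between -0.12 and 0.12 rad), for 0.05 s.
At the end, for the whole second after the job is handed in: The lever rests in the third slot: leaning right (across above 0.14 rad) and forward to within 0.035 rad (6 mm at the knob) of the end of the slot, at rest, knob down, and the bystanders stand within 20 mm of where they were, upright (value of joint across above 0.14 rad and value of joint fore above 0.215 rad and velocity of joint across between -0.05 and 0.05 rad/s and velocity of joint fore between -0.05 and 0.05 rad/s and value of joint knob_lift below 0.002 m and distance of each of lens, tub, shell, mouse from where it was at the start of the episode below 0.02 m and angle between each of lens, tub, shell, mouse's own z axis and vertical below 0.15 rad); the robot touches nothing.
It fails at once if the knob is pulled up more than 8 mm (value of joint knob_lift above 0.008 m).
It fails at once if the lever is gripped or forced (over 35 N) (contact force between the fingers and fore above 35 N).
It fails at once if a bystander is moved more than 20 mm, lifted or tipped (distance of any of lens, tub, shell, mouse from where it was at the start of the episode above 0.02 m or angle between any of lens, tub, shell, mouse's own z axis and vertical above 0.3 rad).
It also fails if it takes over 61 s, if anything falls off the work surface, if the arm or the gripper's body presses on something with over 40 N, if the wrist force passes 120 N, or if a joint passes its speed limit or range.

## Robot

A 6-joint arm with a two-finger parallel gripper is mounted at the origin on the work surface. World frame = base frame: x ahead of the robot, y to its left, z up, the work surface at z = 0. Lengths are in mm, angles in degrees, forces in N, time in s.
With the tool pointing down it reaches from about 300 to 875 mm from the base axis. Payload 4.2 kg.
Tool frame: the origin (TCP) lies at the very end of the fingers, on their centre line; the grasp point (between the pads) lies 19 mm behind it; z points along the fingers, y is the line along which they close (so a half turn about z gives the same grasp; the last joint's range is limited). The gripper opens to 85 mm and grips with 20 to 120 N. Pads are 22 mm wide; open, the fingers measure 114 mm over their backs; the gripper's body (76 mm by 85 mm) begins 54 mm behind the grasp point. The pads swing forward as they close: fully open they stand 13 mm farther back than shut.
Start: joints at [-1.146, 18.312, 89.639, -0, 72.044, -1.146], TCP at [575.014, 0, 231.338] pointing down, gripper open.
Joint ranges: [-177.97, 177.97], [-48.28, 115.42], [12.27, 149.76], [-77.06, 257.06], [2.81, 150.46], [-146.56, 146.56]. Speed limits (degrees/s): [147.25, 147.25, 180, 180, 180, 180].

## Interface

Orientations are given as [roll, pitch, yaw] about the fixed x, y, z axes, in that order (R = Rz(yaw) Ry(pitch) Rx(roll)).
In Python, from station import arm gives the robot as it stands. The module is installed in compiled form; this text tells all that it offers.
- The arm moves only by the shell command python3 -m pendant 'ROWS' [OPENING] [FORCE]. ROWS is JSON, a list of rows, each a list of 6 numbers: the shift along the tool's x, y, z in m, then the turn, a rotation vector about the tool's x, y, z in rad. A call has 1 to 5 rows; each row shifts and turns the commanded pose from where the row before left it, along the tool's axes as they then stand; what a row does not reach is not made up. A row lasts 1/10 s, in which the tool goes at most 50 mm and 8.59 degrees, less where a joint would pass 70% of its speed; a pose out of reach is approached as far as the arm can. A call with a gripper value outside its range is refused whole. OPENING is the finger opening in m, from 0 to 0.0854, set as the call begins (- or left out, the last holds). The fingers move at their own pace and stop on an object; FORCE is the grip in N (left out, the last holds). Time passes only in rows, so rows that do not move let the fingers close. It gives the time, the measured TCP pose, the force, the opening and the grip force at its end, in the units of the state.
- arm.get_obs(): the state, without advancing time (a new reading comes with each control period).
- arm.read_camera(name): name is "scene" or "side" or "wrist"; returns a dict with "img" (420x560x3 uint8, red, green, blue), "fx", "fy", "cx", "cy" (pixels), "world_to_cam" (4x4, takes a point from world to camera coordinates). Camera axes: x right, y up, looking along -z (the intrinsics and any distortion apply to the point x, -y, -z); pixel columns grow to the right and rows downward; lengths in mm; the calibration is good to about 2 mm. A picture is of the moment at which its call begins. There is no depth.
- arm.hand_in(): hands the job in; it is judged then, once.
The state is a dict: "clock": time; "qpos": joint angles; "dq": joint speeds; "effort": joint torques, N m; "tcp_pos": TCP position; "tool_rot": TCP orientation; "force": force on the tool from outside, world axes, zero at the start; "moment": the same for the moment, N m; "gripper_width": finger opening in mm; "gripper_force": force on a finger pad.
Only numpy, scipy, OpenCV 4.12 (cv2) and the standard library are available. Lean on these libraries where they do the work, as an engineer would, in place of code of your own. Each camera call takes 0.05 s, during which the arm holds its last target. There are 200 camera calls.

## Working session

There is one attempt and no reset: what is moved stays moved. The work goes in short steps, Python scripts to look and compute and a shell command to move; the robot and the scene stay as the last step left them, time stands still between calls to the robot, and variables do not carry over. Pictures are saved under pics/ and viewed, at most 10 in all, crops included, and the job is handed in when it is done.

```bash
mkdir -p pics
cat > h.py <<'E'
import numpy as np,cv2
from station import arm
def cam(n,save=None):
    c=arm.read_camera(n)
    if save: cv2.imwrite(f'pics/{save}.png',c['img'][:,:,::-1])
    return c
def ray(c,u,v):
    T=np.array(c['world_to_cam']);R=T[:3,:3];o=-R.T@T[:3,3]
    d=R.T@np.array([(u-c['cx'])/c['fx'],-(v-c['cy'])/c['fy'],-1]);return o,d/np.linalg.norm(d)
def onz(c,u,v,z):
    o,d=ray(c,u,v);return o+d*(z-o[2])/d[2]
def tri(rs):
    A=0;b=0
    for o,d in rs:
        P=np.eye(3)-np.outer(d,d);A=A+P;b=b+P@o
    return np.linalg.solve(A,b)
E
python3 - <<'E'
from h import *
for n in ['scene','side','wrist']:
    c=cam(n,n+'0');print(n,{k:v for k,v in c.items() if k!='img'})
print(arm.get_obs())
a=[cv2.imread(f'pics/{n}0.png') for n in ['scene','side']]
E
```

```text
scene {'fx': 520.793397196359, 'fy': 520.793397196359, 'cx': 284.98040879937696, 'cy': 208.3825725325194, 'world_to_cam': array([[-8.65864725e-01,  4.99968283e-01,  1.76066382e-02,
         4.53297594e+02],
       [-3.27006582e-01, -5.92255905e-01,  7.36409966e-01,
         1.19041072e+02],
       [ 3.78609262e-01,  6.31873926e-01,  6.76306416e-01,
        -1.51305306e+03],
       [ 0.00000000e+00,  0.00000000e+00,  0.00000000e+00,
         1.00000000e+00]])}
side {'fx': 401.22188106980303, 'fy': 401.22188106980303, 'cx': 275.9230820749032, 'cy': 207.54959450186345, 'world_to_cam': array([[-9.16010478e-01, -4.00675682e-01,  1.95908630e-02,
         5.26565201e+02],
       [ 2.34548116e-01, -4.95317723e-01,  8.36449362e-01,
        -2.22992660e+02],
       [-3.25441217e-01,  7.70791379e-01,  5.47693951e-01,
        -8.03148346e+02],
       [ 0.00000000e+00,  0.00000000e+00,  0.00000000e+00,
         1.00000000e+00]])}
wrist {'fx': 297.7253903500309, 'fy': 297.7253903500309, 'cx': 276.70299629345703, 'cy': 212.0708631410667, 'world_to_cam': array([[ 9.99998199e-01,  3.54632655e-04, -1.
[... 279 characters left out ...]
.00000000e+00]])}
{'clock': 0.15, 'qpos': array([-1.14629391e+00,  1.83451063e+01,  8.96913935e+01,  9.40393733e-05,
        7.20468287e+01, -1.14451127e+00]), 'dq': array([-0.12426134, -0.12342145, -0.21433061, -0.0698674 , -0.03311434,
        0.07679888]), 'effort': array([-9.13009580e-05, -4.15840280e+01, -2.34345907e+01, -1.12702321e-04,
        5.94026569e-03, -2.51738534e-06]), 'tcp_pos': array([5.74621091e+02, 5.04889448e-03, 2.30649509e+02]), 'tool_rot': array([-1.79916690e+02, -1.75381584e-03,  8.99981870e+01]), 'force': array([ 0.96339902, -0.98304835,  0.69798678]), 'moment': array([-0.04417764,  0.01069336, -0.0530279 ]), 'gripper_force': 0.0, 'gripper_width': 85.36770542407938}
```

View pics/scene0.png

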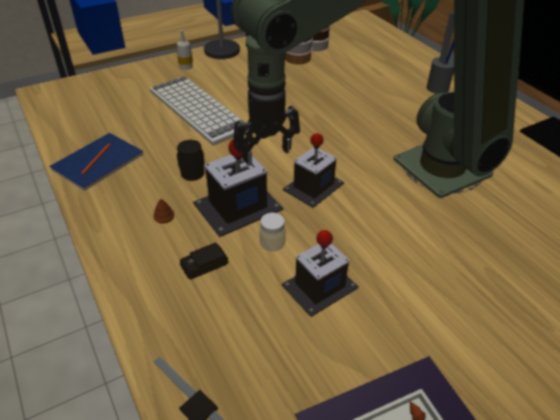

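View pics/side0.png

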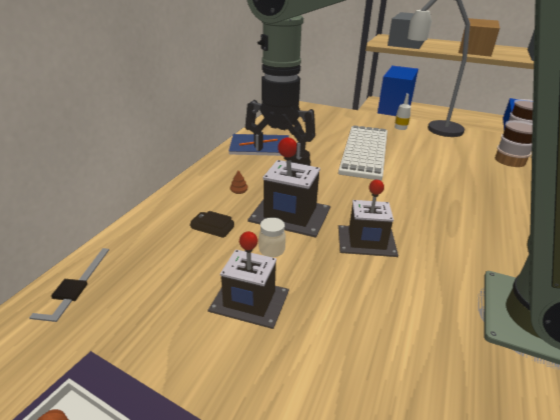

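View crops.

Largest shifter: scene around (237,190), side around (290,195), with its red knob at scene (235,150) and side (288,147). The lens, shell, jar and mouse stand around it. I'll zoom in on both views.

Run:
```python
from h import *
a=cv2.imread('pics/scene0.png')[125:235,185:295];b=cv2.imread('pics/side0.png')[125:235,240:350]
cv2.imwrite('pics/z.png',np.hstack([cv2.resize(x,(400,400),interpolation=cv2.INTER_CUBIC) for x in (a,b)]))
for n in ['scene','side','wrist']:
    im=cv2.imread(f'pics/{n}0.png');h=cv2.cvtColor(im,cv2.COLOR_BGR2HSV)
    m=(((h[...,0]<6)|(h[...,0]>174))&(h[...,1]>170)&(h[...,2]>60)).astype(np.uint8)
    k,l,s,ce=cv2.connectedComponentsWithStats(m)
    for i in range(1,k):
        if s[i,4]>25: print(n,s[i],ce[i].round(1))
```

```text
scene [312 134  10  12  95] [316.4 139.3]
scene [230 140  11  16  78] [233.7 149.4]
scene [318 231  14  15 163] [324.1 237.7]
side [279 138  17  19 266] [287.3 146.9]
side [370 180  13  14 140] [376.2 186.3]
side [240 232  17  18 231] [248.  240.3]
wrist [ 20 324  20  21 124] [ 27.5 333. ]
```

View pics/z.png

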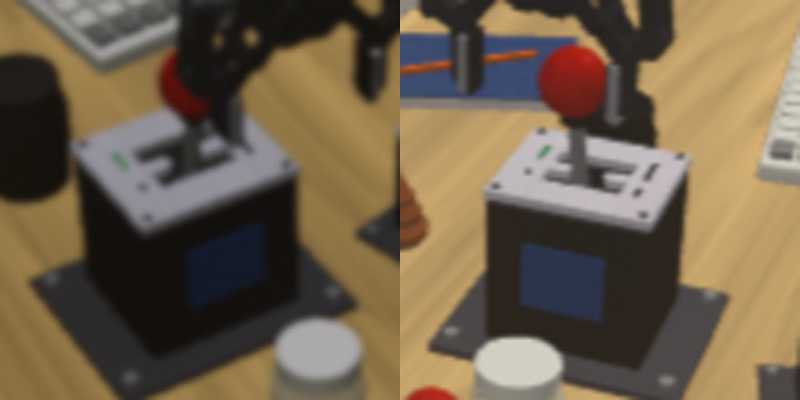

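View pics/wrist0.png

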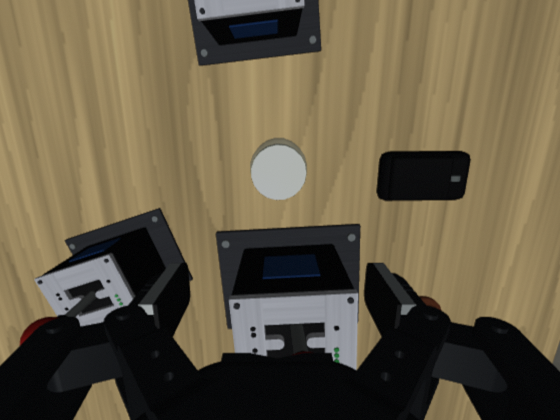

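The crops show the gate corners: scene (205.6,164.9), (226.3,187.7), (266.7,170.4) and side (263.9,177.3), (310.1,187.7), (319.8,167.6), (278.5,160.8). The green dots are at the +x, -y corner. The knob is just inside or beside the open hand.

Run:
```python
from h import *
np.set_printoptions(precision=1,suppress=True)
s=cam('scene');d=cam('side')
for p in [(205.6,164.9),(226.3,187.7),(266.7,170.4)]: print('scene',onz(s,*p,131))
for p in [(263.9,177.3),(310.1,187.7),(319.8,167.6),(278.5,160.8)]: print('side',onz(d,*p,131))
r=[ray(s,238.9,148.6),ray(d,287.6,147.3)];print('knob',tri(r))
w=cam('wrist')
for p in [(236,304),(351,299)]: print('wrist',onz(w,*p,131))
# bystanders
print('tub',onz(w,278,170,75),'lens',onz(s,190,148,95),'shell',onz(s,160,215,0),'mouse',onz(w,423,175,30))
```

```text
scene [ 650.9 -177.4  131. ]
scene [643.4 -73.7 131. ]
scene [528.7 -85.4 131. ]
side [643.7 -76.3 131. ]
side [522.2 -77.7 131. ]
side [ 534.2 -187.   131. ]
side [ 647.1 -176.1  131. ]
knob [ 593.5 -100.2  211.4]
wrist [535.6 -88.7 131. ]
wrist [642.6 -83.2 131. ]
tub [574.8  28.2  75. ] lens [ 641.9 -309.6   95. ] shell [ 780.2 -200.9    0. ] mouse [742.9  15.8  30. ]
```

```bash
python3 -m pendant '[[0,0,-0.04,0,0,0],[0.03,0,-0.04,0,0,0],[0.04,0,0,0,0,0],[0,0,0,0,0,0],[0,0,0,0,0,0]]' 0
python3 - <<'E'
from h import *
w=cam('wrist','w1');s=cam('scene','s1');d=cam('side','d1')
a=w['img'][:,:,::-1];b=s['img'][125:235,185:295,::-1];c=d['img'][125:235,240:350,::-1]
r=lambda x:cv2.resize(x,(400,300),interpolation=cv2.INTER_CUBIC)
cv2.imwrite('pics/c1.png',np.vstack([a[:, :],np.hstack([cv2.resize(b,(280,180),interpolation=cv2.INTER_CUBIC),cv2.resize(c,(280,180),interpolation=cv2.INTER_CUBIC)])]))
E
```

```text
clock: 0.8
tcp_pos: [574.7, 70.5, 311.1]
tool_rot: [-180.0, 0.0, 90.1]
force: [0.5, -0.4, -0.2]
gripper_width: 12.4
gripper_force: 0.0
```

View pics/c1.png

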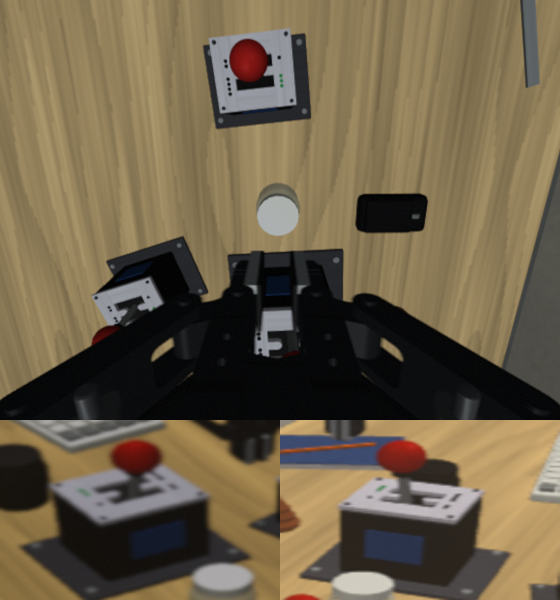

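The target gate and knob are now unobstructed in the scene and side views. In the wrist view the hand hides them. I'll measure the knob by its red blob and the gate by its pale quadrilateral.

```bash
cat >> h.py <<'E'
np.set_printoptions(precision=1,suppress=True)
ROI={'scene':(195,125,285,200),'side':(250,125,335,200)}
def knob(c,n):
    x0,y0,x1,y1=ROI[n];h=cv2.cvtColor(c['img'],cv2.COLOR_RGB2HSV)
    m=(((h[...,0]<7)|(h[...,0]>172))&(h[...,1]>150)&(h[...,2]>50)).astype(np.uint8)
    k=np.zeros_like(m);k[y0:y1,x0:x1]=m[y0:y1,x0:x1]
    q=max(cv2.findContours(k,0,2)[0],key=cv2.contourArea)
    return cv2.minEnclosingCircle(q)
def gate(c,n):
    x0,y0,x1,y1=ROI[n];h=cv2.cvtColor(c['img'],cv2.COLOR_RGB2HSV)
    m=((h[...,1]<70)&(h[...,2]>115)).astype(np.uint8)
    k=np.zeros_like(m);k[y0+20:y1,x0:x1]=m[y0+20:y1,x0:x1]
    q=max(cv2.findContours(k,0,2)[0],key=cv2.contourArea)
    P=np.array([onz(c,*p[0],131)[:2] for p in cv2.convexHull(q)],np.float32)
    return cv2.minAreaRect(P)
def kn():
    cs={n:cam(n) for n in ROI}
    k={n:knob(cs[n],n) for n in ROI}
    return cs,k,tri([ray(cs[n],*k[n][0]) for n in ROI])
E
python3 - <<'E'
from h import *
cs,k,p=kn();print(k,p)
for n in ROI: print(n,gate(cs[n],n))
E
```

```text
{'scene': ((238.0, 146.86111450195312), 9.355278015136719), 'side': ((287.5, 147.0), 9.708344459533691)} [ 594.1 -103.4  212.4]
scene ((590.5772705078125, -134.70884704589844), (120.911865234375, 106.2603988647461), 3.316359281539917)
side ((590.1957397460938, -128.3696746826172), (122.97250366210938, 115.24044799804688), 3.4629337787628174)
```

```bash
python3 -m pendant '[[0,0,0,0,0,-0.059],[-0.03,0.008,0,0,0,0],[-0.04,0,0,0,0,0],[-0.04,0,0,0,0,0],[-0.009,0,0,0,0,0]]'; python3 -m pendant '[[0,0,0.04,0,0,0],[0,0,0.04,0,0,0],[0,0,0.035,0,0,0],[0,0,0.006,0,0,0],[0,0,0,0,0,0]]'
python3 - <<'E'
from h import *
cs,k,p=kn();print(k,p,arm.get_obs()['tcp_pos'])
a=cs['scene']['img'][110:240,170:310,::-1];b=cs['side']['img'][110:240,220:360,::-1]
cv2.imwrite('pics/c2.png',np.hstack([cv2.resize(x,(400,371),interpolation=cv2.INTER_CUBIC) for x in (a,b)]))
E
```

```text
clock: 1.55
tcp_pos: [589.9, -52.6, 310.9]
tool_rot: [-180.0, 0.1, 93.1]
force: [0.3, 0.2, -0.4]
gripper_width: -0.2
gripper_force: 0.0
clock: 2.05
tcp_pos: [589.7, -48.3, 189.8]
tool_rot: [-179.9, -0.0, 93.4]
force: [-0.1, 0.4, 0.9]
gripper_width: -0.3
gripper_force: 0.0
{'scene': ((238.5, 143.0), 5.590270042419434), 'side': ((292.0, 151.0), 6.403224468231201)} [ 585.4 -119.3  203. ] [591.3 -48.4 192.3]
```

View pics/c2.png

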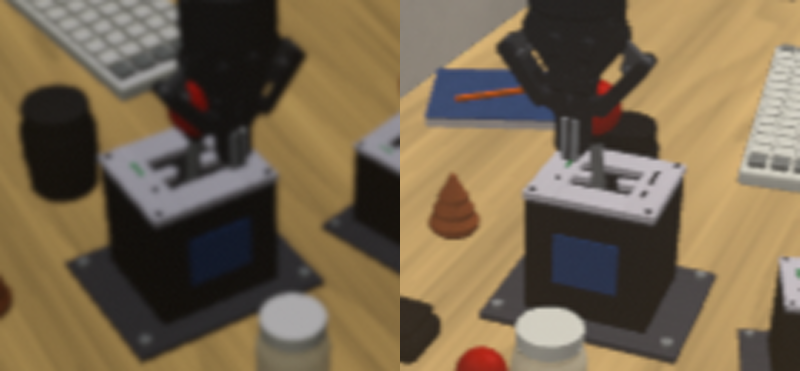

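The closed fingers stand on the +y side of the knob, clear of it. The knob is visible behind them at crop (190,105) in the scene and (600,110) in the side view. I'll push it across in small steps, watching the force.

```bash
python3 -m pendant '[[-0.01,0,0,0,0,0],[-0.006,0,0,0,0,0],[-0.005,0,0,0,0,0],[-0.005,0,0,0,0,0],[-0.005,0,0,0,0,0]]'; python3 -m pendant '[[-0.005,0,0,0,0,0],[-0.005,0,0,0,0,0],[-0.005,0,0,0,0,0]]'
```

```text
clock: 2.65
tcp_pos: [592.1, -79.5, 190.8]
tool_rot: [179.9, -0.0, 93.4]
force: [-0.4, 2.0, 1.7]
gripper_width: -0.0
gripper_force: 1.0
clock: 2.95
tcp_pos: [592.7, -94.6, 190.3]
tool_rot: [-180.0, -0.0, 93.4]
force: [0.3, 1.3, 1.0]
gripper_width: 0.4
gripper_force: 0.8
```

```bash
python3 -m pendant '[[-0.006,0,0,0,0,0],[-0.006,0,0,0,0,0],[-0.006,0,0,0,0,0],[-0.005,0,0,0,0,0]]';python3 -m pendant '[[-0.004,0,0,0,0,0],[-0.003,0,0,0,0,0],[0,0,0,0,0,0]]'
python3 - <<'E'
from h import *
cs,k,p=kn();print(k,p)
a=cs['scene']['img'][110:240,170:310,::-1];b=cs['side']['img'][110:240,220:360,::-1]
cv2.imwrite('pics/c3.png',np.hstack([cv2.resize(x,(400,371),interpolation=cv2.INTER_CUBIC) for x in (a,b)]))
E
```

```text
clock: 3.35
tcp_pos: [594.1, -117.9, 190.3]
tool_rot: [-180.0, 0.0, 93.4]
force: [0.9, 1.5, 0.3]
gripper_width: 0.1
gripper_force: 0.7
clock: 3.65
tcp_pos: [594.5, -124.7, 190.2]
tool_rot: [-180.0, 0.0, 93.4]
force: [-0.5, 0.6, 1.1]
gripper_width: 0.2
gripper_force: 0.2
{'scene': ((222.5, 139.0), 6.020897388458252), 'side': ((300.5, 142.0), 4.717090606689453)} [ 594.7 -190.8  186.3]
```

View pics/c3.png

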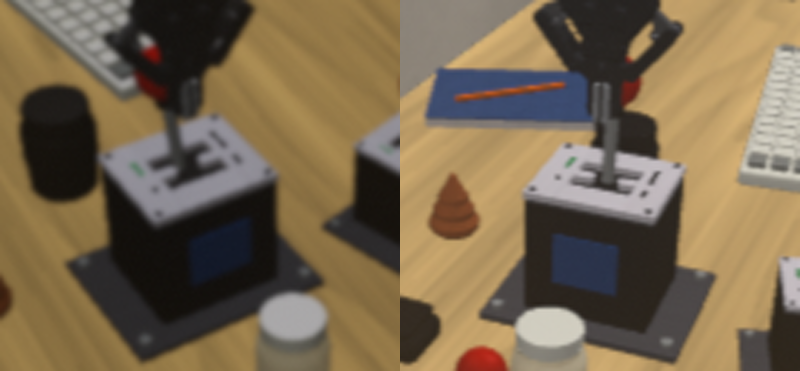

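The lever has crossed to the right (stick at crop (175,145) in the scene). I'll nudge it on until the side stop is felt.

```bash
for i in 1 2; do python3 -m pendant '[[-0.0015,0,0,0,0,0],[0,0,0,0,0,0]]' | grep -E "tcp|^force"; done
```

```text
tcp_pos: [594.5, -125.6, 190.2]
force: [0.3, 1.3, -0.6]
tcp_pos: [594.6, -127.2, 190.2]
force: [-0.0, 0.8, -0.5]
```

Next I'll back off to the left and measure the knob.

```bash
python3 -m pendant '[[0.03,0,0,0,0,0],[0.05,0,0,0,0,0],[0.05,0,-0.02,0,0,0],[0,0,-0.05,0,0,0],[0,0,-0.05,0,0,0]]'
python3 - <<'E'
from h import *
cs,k,p=kn();print(k,p)
for n in ROI: print(gate(cs[n],n))
a=cs['scene']['img'][110:240,170:310,::-1];b=cs['side']['img'][110:240,220:360,::-1]
cv2.imwrite('pics/c4.png',np.hstack([cv2.resize(x,(400,371),interpolation=cv2.INTER_CUBIC) for x in (a,b)]))
c=np.cos(.059);s=np.sin(.059);v=p[:2]-[590,-132];print('rel',c*v[0]+s*v[1],-s*v[0]+c*v[1])
E
```

```text
clock: 4.65
tcp_pos: [586.5, 0.4, 309.5]
tool_rot: [-179.9, 0.0, 93.5]
force: [1.0, -0.4, 0.7]
gripper_width: 0.0
gripper_force: 0.0
{'scene': ((225.82057189941406, 134.5334930419922), 9.502106666564941), 'side': ((295.5, 137.88888549804688), 9.233858108520508)} [ 597.1 -163.4  211.8]
((590.5341186523438, -134.7921142578125), (120.9269790649414, 106.44892120361328), 3.386228322982788)
((590.4459838867188, -128.28146362304688), (122.41451263427734, 115.27371215820312), 3.369859218597412)
rel 5.193560781924707 -31.802485827361803
```

View pics/c4.png

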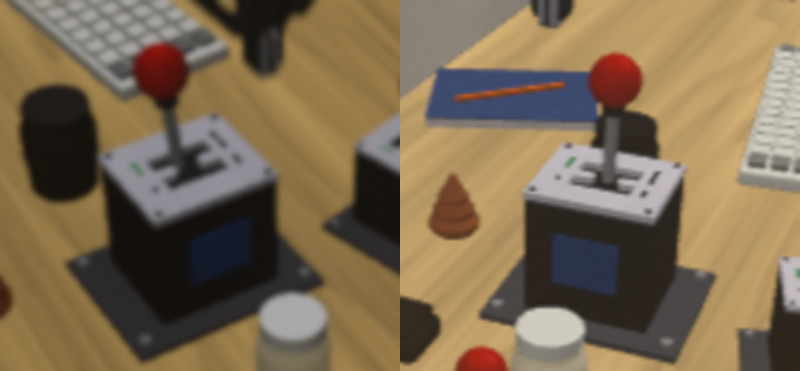

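The lever now leans fully right in neutral: the knob is at (597,-163,212), about 60 mm across from its start. I'll take the hand round behind it.

```bash
python3 -m pendant '[[0,-0.034,-0.01,0,0,0],[-0.03,-0.03,0,0,0,0],[-0.045,0,0,0,0,0],[-0.045,0,0,0,0,0],[-0.044,0,0,0,0,0]]'; python3 -m pendant '[[0,0,0,0,0,0],[0,0,0.03,0,0,0]]'; python3 -c "
from h import *;print(kn()[2])"
```

```text
clock: 5.25
tcp_pos: [532.6, -170.3, 319.0]
tool_rot: [180.0, 0.1, 93.4]
force: [1.1, 0.8, -1.0]
gripper_width: 0.4
gripper_force: 0.0
clock: 5.45
tcp_pos: [534.9, -170.6, 291.8]
tool_rot: [179.5, 0.2, 93.2]
force: [1.1, 0.2, -0.8]
gripper_width: 0.3
gripper_force: 0.0
[ 597.1 -163.4  211.9]
```

```bash
python3 -m pendant '[[0.003,-0.003,0.035,0,0,0],[0,0,0.035,0,0,0],[0,0,0.033,0,0,0],[0,0,0,0,0,0]]';python3 -m pendant '[[0,0.006,0,0,0,0],[0,0.006,0,0,0,0],[0,0.006,0,0,0,0],[0,0.006,0,0,0,0],[0,0.006,0,0,0,0]]';python3 -m pendant '[[0,0.005,0,0,0,0],[0,0.005,0,0,0,0],[0,0.005,0,0,0,0]]'
```

```text
clock: 5.95
tcp_pos: [527.3, -164.2, 182.4]
tool_rot: [-179.5, -0.2, 93.4]
force: [-0.5, 0.4, 0.6]
gripper_width: 0.1
gripper_force: 0.0
clock: 6.45
tcp_pos: [560.7, -164.0, 186.8]
tool_rot: [179.9, 0.0, 93.4]
force: [-1.9, -1.1, 4.7]
gripper_width: 0.3
gripper_force: 1.7
clock: 6.75
tcp_pos: [575.6, -163.2, 186.7]
tool_rot: [179.9, 0.0, 93.4]
force: [-1.2, -1.0, 4.4]
gripper_width: 0.0
gripper_force: 2.2
```

```bash
for i in 1; do python3 -m pendant '[[0,0.004,0,0,0,0],[0,0.004,0,0,0,0],[0,0.003,0,0,0,0]]' | grep -E "tcp|^force"; done; python3 -m pendant '[[0,0.002,0,0,0,0],[0,0,0,0,0,0]]' | grep -E "tcp|^force"; python3 -c "
from h import *;print(kn()[1:])"
```

```text
tcp_pos: [586.2, -162.4, 186.0]
force: [-0.5, -0.4, 3.2]
tcp_pos: [588.0, -162.2, 185.8]
force: [0.0, -0.8, 4.3]
({'scene': ((216.44444274902344, 138.55555725097656), 9.571794509887695), 'side': ((284.5918273925781, 137.06121826171875), 9.080641746520996)}, array([ 624.1, -158. ,  211.7]))
```

```bash
for i in 1; do python3 -m pendant '[[0,0.002,0,0,0,0],[0,0.002,0,0,0,0],[0,0,0,0,0,0]]' | grep -E "tcp|^force"; python3 -m pendant '[[0,0.0015,0,0,0,0],[0,0,0,0,0,0]]' | grep -E "tcp|^force";done;  python3 -c "
from h import *;print(kn()[1:])"
```

```text
tcp_pos: [591.5, -161.8, 185.4]
force: [-1.4, -0.6, 1.3]
tcp_pos: [592.9, -161.7, 185.3]
force: [-1.2, -0.1, 0.3]
({'scene': ((215.0, 139.5), 9.552586555480957), 'side': ((283.0, 137.11111450195312), 9.111207962036133)}, array([ 628.2, -157.3,  210.9]))
```

Force is still only friction, so I'll push on to feel the end buffer.

```bash
python3 -m pendant '[[0,0.0015,0,0,0,0],[0,0,0,0,0,0]]' | grep -E "tcp|^force"; python3 -m pendant '[[0,0.0015,0,0,0,0],[0,0,0,0,0,0]]' | grep -E "tcp|^force";python3 -m pendant '[[0,0.001,0,0,0,0],[0,0,0,0,0,0]]' | grep -E "tcp|^force"
```

```text
tcp_pos: [594.6, -161.7, 185.5]
force: [-0.4, 0.4, -0.5]
tcp_pos: [596.3, -161.7, 185.8]
force: [-1.3, 0.5, -0.7]
tcp_pos: [597.3, -161.7, 185.9]
force: [-1.0, -0.5, -0.4]
```

```bash
python3 -m pendant '[[0,0.001,0,0,0,0],[0,0,0,0,0,0]]' | grep -E "tcp|^force"; python3 -m pendant '[[0,0.001,0,0,0,0],[0,0,0,0,0,0]]' | grep -E "tcp|^force"; python3 -c "
from h import *;print(kn()[1:])"
```

```text
tcp_pos: [598.2, -161.6, 185.9]
force: [-2.2, 0.0, -0.3]
tcp_pos: [599.0, -161.5, 185.8]
force: [-2.3, -0.3, -1.1]
({'scene': ((212.94117736816406, 140.58824157714844), 9.634410858154297), 'side': ((281.3688659667969, 137.1885223388672), 9.196022987365723)}, array([ 633.2, -158.3,  209.1]))
```

```bash
for i in 1; do python3 -m pendant '[[0,0.001,0,0,0,0],[0,0,0,0,0,0]]' | grep -E "tcp|^force"; python3 -m pendant '[[0,0.001,0,0,0,0],[0,0,0,0,0,0]]' | grep -E "tcp|^force";done
```

```text
tcp_pos: [599.9, -161.5, 185.7]
force: [-3.2, -0.1, -0.6]
tcp_pos: [600.8, -161.4, 185.6]
force: [-4.0, -1.1, -0.6]
```

```bash
python3 -m pendant '[[0,0.001,0,0,0,0],[0,0,0,0,0,0]]' | grep -E "tcp|^force"; python3 -m pendant '[[0,0.001,0,0,0,0],[0,0,0,0,0,0]]' | grep -E "tcp|^force"
```

```text
tcp_pos: [601.7, -161.3, 185.5]
force: [-4.8, -0.5, -2.1]
tcp_pos: [602.5, -161.2, 185.5]
force: [-5.5, 0.3, -2.0]
```

The buffer is engaged, with force rising steadily. I'll back off slowly, then go up and clear.

```bash
python3 -m pendant '[[0,-0.005,0,0,0,0],[0,-0.02,0,0,0,0],[0,-0.03,0,0,0,0],[0,-0.02,0,0,0,0],[0,0,-0.03,0,0,0]]'; python3 -m pendant '[[0,0,-0.04,0,0,0],[0,0,-0.05,0,0,0],[0,0,0,0,0,0],[0,0,0,0,0,0]]'
python3 - <<'E'
from h import *
cs,k,p=kn();print(k,p)
a=cs['scene']['img'][110:240,150:290,::-1];b=cs['side']['img'][110:240,220:360,::-1]
cv2.imwrite('pics/c5.png',np.hstack([cv2.resize(x,(400,371),interpolation=cv2.INTER_CUBIC) for x in (a,b)]))
c=np.cos(.059);s=np.sin(.059);v=p[:2]-[590,-132];print('rel',c*v[0]+s*v[1],-s*v[0]+c*v[1])
E
```

```text
clock: 10.35
tcp_pos: [524.7, -165.0, 213.4]
tool_rot: [-179.7, -0.2, 93.3]
force: [0.5, 0.2, -1.4]
gripper_width: 0.1
gripper_force: 0.0
clock: 10.75
tcp_pos: [530.0, -166.1, 308.3]
tool_rot: [179.6, 0.1, 93.4]
force: [0.3, 0.2, -0.3]
gripper_width: 0.0
gripper_force: 0.0
{'scene': ((212.5102081298828, 141.12245178222656), 9.456219673156738), 'side': ((281.0, 137.5), 9.013978004455566)} [ 634.3 -158.5  207.9]
rel 42.641077239500895 -29.08923037918206
```

View pics/c5.png

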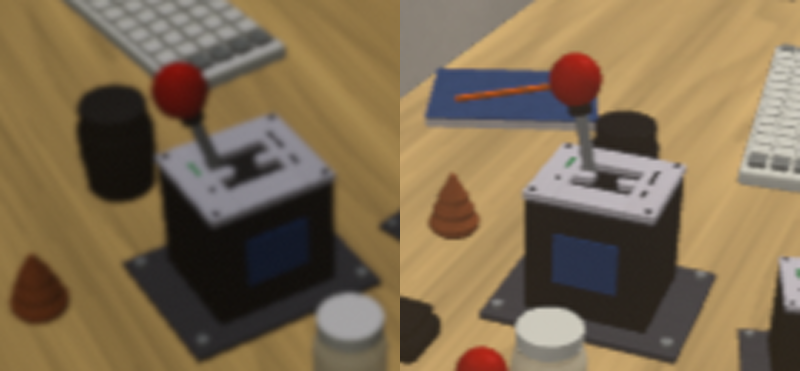

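The stick sits at the forward end of the right slot by the green dots (crop (210,160) in the scene, (587,170) in the side view). The bystanders are where they were and the hand is clear, so I'll hand in.

```bash
python3 -c "
from station import arm;print(arm.hand_in())"
```

```text
the job is handed in; nothing more can be done
None
```

The lever is in third, forward against the end buffer and leaning right; the hand is clear, the bystanders look unmoved in the last pictures, and the job is handed in (no verdict was returned).

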